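# Put the forming dies back in their labelled bays

### The job

The pressing is finished: put the round die and the bar die back in the rack, each set down gently and lying flat in the pocket of the bay whose label plate shows its shape. One of the two is still held down in the press die holder, so before lifting it slide the holder's keeper right back off its foot, and leave the keeper back. Leave the twin-post die in its bay and the hammer, spanner and can where they are.

Things in the scene. Friction and masses are not known exactly. Their poses are not given: they have to be found in the camera images.
- die_round: Aluminium forming die: a flat foot 120 x 44 x 12 mm (long side along its x axis) carrying one upright round post of 40 mm diameter at its middle, with a domed top; 54 mm high overall, about 0.36 kg. Starts either in the holder or on the wooden board, foot at 20 mm above the bench. Origin: centre of the foot's underside; z up; x and -x are equivalent.
- die_bar: Aluminium forming die: a flat foot 120 x 44 x 12 mm (long side along its x axis) carrying one straight bar 84 mm long (along x), 30 mm wide, flat top 52 mm above the underside, about 0.44 kg. Starts in the other of these two places. Origin: centre of the foot's underside; z up; x and -x are equivalent.
- die_pair: Aluminium forming die: a flat foot 120 x 44 x 12 mm (long side along its x axis) carrying two upright round posts of 28 mm diameter, 60 mm apart along x; 54 mm high. It already lies in its own bay and stays there. Origin: centre of the foot's underside; z up; x and -x are equivalent.
- bay_round: Fixed bay of the die rack. Pocket for a foot: 126 (x) x 50 mm (y), its floor 6 mm above the origin, walls 12 mm above that floor. Label: dark 3 mm steel plate, centred 101 mm from the origin along +x: one 40 mm disc (the round die). Origin: under the pocket's centre, 12 mm above the bench. Three bays side by side, 90 mm apart along y; their order changes.
- bay_bar: Fixed bay of the die rack. Pocket for a foot: 126 (x) x 50 mm (y), its floor 6 mm above the origin, walls 12 mm above that floor. Label: dark 3 mm steel plate, centred 101 mm from the origin along +x: one strip 54 (x) x 19 mm (the bar die). Origin: under the pocket's centre, 12 mm above the bench. Three bays side by side, 90 mm apart along y; their order changes.
- bay_pair: Fixed bay of the die rack. Pocket for a foot: 126 (x) x 50 mm (y), its floor 6 mm above the origin, walls 12 mm above that floor. Label: dark 3 mm steel plate, centred 101 mm from the origin along +x: two 25 mm discs in line along x (the twin-post die). Origin: under the pocket's centre, 12 mm above the bench. Three bays side by side, 90 mm apart along y; their order changes.
- holder: Fixed dark steel die holder, base plate 240 (x) x 90 (y) x 20 mm. A die sits on top of the plate, its long side along the holder's x, between a fixed stop 14 mm high at the +x end, low side rails 8 mm high (50 mm apart), and the keeper at the -x end. Origin: centre of the plate's underside.
- holder_seat (a point): Point on top of the holder's plate (20 mm above the bench) under the centre of the held die; axes as the holder's.
- keeper (a joint): Sliding steel keeper of the holder, in m: 0 = closed, its lip reaching 12 mm over the foot of the held die; 0.040 = slid right back, along the holder's -x. It stays where it is left and takes about 3 N to slide. From about 0.015 on the lip is clear of the foot.
- keeper_grip (a point): Point on the keeper's upright black grip, 16 mm below the grip's top. The grip is 18 mm along the holder's x, 22 mm along its y and stands 40 mm up from the keeper's body (26 mm high, 66 mm wide along y); this point is 70 mm above the bench. It moves with the keeper; axes as the holder's.
- board: Fixed wooden board beside the holder, 180 x 92 x 20 mm, on which the other die lies with its long side along the holder's x. Origin: centre of its underside.
- hammer: Bystander: hammer 250 mm long lying at the far side of the bench, handle towards its -x.
- spanner: Bystander: steel spanner 200 mm long lying at the far side of the bench.
- can: Bystander: can 72 mm in diameter and 75 mm high standing at the far side of the bench. Origin: centre of its underside.
Mind the look-alikes: they are no part of the job. Leave any turquoise look-alike of the die_pair alone.

How it is judged:
By the outcome, as a careful person would: the job done as asked, in the order asked, and still so for the second after the job is handed in, with the robot touching nothing.
It also fails if it takes over 53 s, if anything falls off the work surface, if the arm or the gripper's body presses on something with over 40 N, if the wrist force passes 120 N, or if a joint passes its speed limit or range.

### The arm

A 6-joint arm with a two-finger parallel gripper is mounted at the origin on the work surface. World frame = base frame: x ahead of the robot, y to its left, z up, the work surface at z = 0. Lengths are in m, angles in rad, forces in N, time in s.
With the tool pointing down it reaches from about 0.25 to 0.775 m from the base axis. Payload 4 kg.
Tool frame: the origin (TCP) lies at the very end of the fingers, on their centre line; the grasp point (between the pads) lies 19 mm behind it (r.grasp_offset is the distance from the TCP to the grasp point, in m); z points along the fingers, x is the direction in which the jaws open and shut, and the axes are right-handed (so a half turn about z gives the same grasp; the last joint's range is limited). The gripper opens to 85 mm and grips with 20 to 120 N. Pads are 22 mm wide; open, the fingers measure 114 mm over their backs; the gripper's body (76 mm by 85 mm) begins 54 mm behind the grasp point. The pads swing forward as they close: fully open they stand 13 mm farther back than shut.
Start: joints at [-1.258, 0.087, 1.371, -0, 1.684, -0.103], TCP at [0.222, -0.503, 0.231] pointing down, gripper open.
Joint ranges: [-3.1, 3.1], [-0.76, 2.03], [0.27, 2.55], [-1.08, 4.22], [0.17, 2.65], [-2.57, 2.57]. Speed limits (rad/s): [2.79, 2.79, 3.14, 3.14, 3.14, 3.14].

### API

Orientations are given as [roll, pitch, yaw] about the fixed x, y, z axes, in that order (R = Rz(yaw) Ry(pitch) Rx(roll)).
In Python, from station import r gives the robot as it stands. Calls block until the motion is done:
- r.goto(position, orientation): joint-space move of the TCP to a pose.
- r.move_l(position, vel=0.15, ori=None): straight line of the TCP; ori=None keeps the orientation; vel is the mean speed in m/s.
- r.move_joints(angles): joint-space move.
- r.ungrasp() and r.grab(): open the fingers fully, or close them until they stop; the grip force is fixed at half the most.
- r.wait(seconds).
- r.ik(position, orientation): joint angles nearest the present ones, or None.
- r.sense(): the state.
- r.capture(name): name is "side" or "top" or "wrist"; returns the picture (420x560x3 uint8, red, green, blue); there is no depth.
- r.camera_model(name): a dict with "fx", "fy", "cx", "cy" (pixels), "k1" (the pictures are not rectified: a ray, as slopes to the right and down, at radius r is drawn at 1 + k1 r^2 times it, then the intrinsics apply), "rvec" (rotation vector, rad) and "tvec" (3), from world to camera coordinates, as OpenCV has them; the wrist camera has in their place "T_tool_cam" (4x4, takes a point from camera to tool coordinates, whose origin is the TCP and whose axes are the tool frame's). Camera axes: x right, y down, z forward; pixel columns grow to the right and rows downward; lengths in m; the calibration is good to about 2 mm. A picture is of the moment at which its call begins: read the wrist's pose just before it. camera_model takes no time and is no camera call.
A pose or a line that the arm cannot do raises r.MotionError and nothing moves.
- r.close_job(): hands the job in, once; it reports no verdict.
Trained networks look in the newest picture that a camera, given by its name, has taken for a name from the list of things; names that differ only in an ending like _2 or _b are one class to them, and where a whole thing is asked for, a point or a joint stands for the part that bears it (a point fixed in the world has none). Each returns a list of dicts, best first, with "confidence" (0 to 1); they miss things now and then, are a little off and sometimes report something else, mostly with a low value. They report only what shows in the picture. A call takes as long as a camera call. They do not tell look-alikes from the thing itself.
- r.recognise(name, camera): "rect" ([centre column, centre row, width, height] as shares, 0 to 1, of the picture: columns of its width, rows of its height, round what is visible of it).
- r.silhouettes(name, camera): "mask" (420x560 bool, what is visible of it) and "rect" ([centre column, centre row, width, height] as shares, 0 to 1, of the picture: columns of its width, rows of its height, round what is visible of it).
The state is a dict: "clock": time; "q": joint angles; "joint_vel": joint speeds; "joint_efforts": joint torques, N m; "ee_pos": TCP position; "tool_rot": TCP orientation; "force": force on the tool from outside, world axes, zero at the start; "wrist_torque": the same for the moment, N m; "gripper_width": opening from 0.0 (shut) to 1.0 (fully open).
Only numpy, scipy, OpenCV 4.12 (cv2) and the standard library are available. Lean on these libraries where they do the work, as an engineer would, in place of code of your own. Each camera call takes 0.05 s, during which the arm holds its last target. There are 200 camera calls.

## Working session

There is one attempt and no reset: what is moved stays moved. The work goes in short steps, each a Python script; the robot and the scene stay as the last script left them, time stands still between calls to the robot, and variables do not carry over. Pictures are saved under pics/ and viewed, about 8 in all and at most 12, crops included, and the job is handed in when it is done.

```bash
ls; mkdir -p pics; python3 - <<'E'
from station import r
import cv2
for c in("top","side"):
    im=r.capture(c); cv2.imwrite(f"pics/{c}0.png",im[:,:,::-1])
    m=r.camera_model(c); print(c,m)
    for n in("die_round","die_bar","die_pair","bay_round","bay_bar","bay_pair","holder","keeper_grip","board"):
        print(n,[(round(d["confidence"],2),[round(float(v*s)) for v,s in zip(d["rect"],(560,420,560,420))]) for d in r.recognise(n,c)][:4])
print(r.camera_model("wrist")); s=r.sense(); print(s["clock"],s["ee_pos"],s["tool_rot"],r.grasp_offset)
E
```

```text
pics
top {'fx': 396.6775803425564, 'fy': 396.6775803425564, 'cx': 276.4751190230154, 'cy': 207.07403168962884, 'k1': 0.02351513381303545, 'rvec': array([ 2.19127721, -2.1826404 ,  0.04428202]), 'tvec': array([0.09979208, 0.60087882, 1.07059259])}
die_round [(0.88, [373, 249, 21, 47])]
die_bar [(0.73, [421, 228, 21, 43])]
die_pair [(0.91, [141, 198, 47, 33]), (0.62, [245, 256, 25, 45]), (0.56, [146, 267, 28, 43])]
bay_round [(0.58, [210, 252, 48, 80])]
bay_bar [(0.62, [274, 233, 51, 84])]
bay_pair [(0.93, [241, 244, 47, 82])]
holder [(0.91, [417, 240, 41, 88])]
keeper_grip [(0.72, [419, 261, 31, 19]), (0.4, [267, 147, 69, 21])]
board [(0.77, [372, 242, 37, 71]), (0.17, [327, 150, 30, 34])]
side {'fx': 397.95249049646685, 'fy': 397.95249049646685, 'cx': 275.83462357638285, 'cy': 210.40383987700542, 'k1': -0.023669706283361427, 'rvec': array([ 1.09695592, -2.49281491,  0.92697902]), 'tvec': array([0.46115211, 0.35311978, 0.87275829])}
die_round [(0.8, [360, 206, 40, 33])]
die_bar [(0.69, [373, 171, 34, 37])]
die_pair [(0.91, [277, 278, 54, 36]), (0.76, [197, 369, 40, 59]), (0.74, [144, 
[... 212 characters left out ...]

holder [(0.87, [381, 183, 76, 56])]
keeper_grip [(0.72, [354, 205, 63, 51]), (0.58, [394, 184, 23, 30])]
board []
{'fx': 351.32626796087743, 'fy': 351.32626796087743, 'cx': 272.49575576380926, 'cy': 206.1253255297208, 'k1': 0.00795869723856825, 'T_tool_cam': array([[ 9.99999595e-01,  8.05408858e-04, -4.00536084e-04,
        -5.29237603e-05],
       [-6.29489037e-04,  9.44684140e-01,  3.27980914e-01,
        -8.41438700e-02],
       [ 6.42538820e-04, -3.27980530e-01,  9.44684264e-01,
        -1.43473486e-01],
       [ 0.00000000e+00,  0.00000000e+00,  0.00000000e+00,
         1.00000000e+00]])}
1.0 [ 0.22216432 -0.50315198  0.23133436] [-3.14157229e+00 -8.07004028e-05 -1.15501663e+00] 0.0187
```

View pics/top0.png

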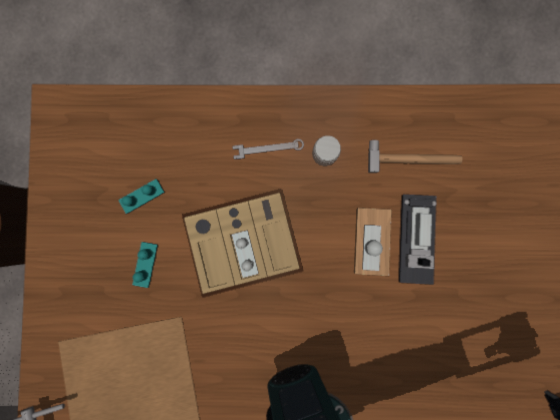

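View pics/side0.png

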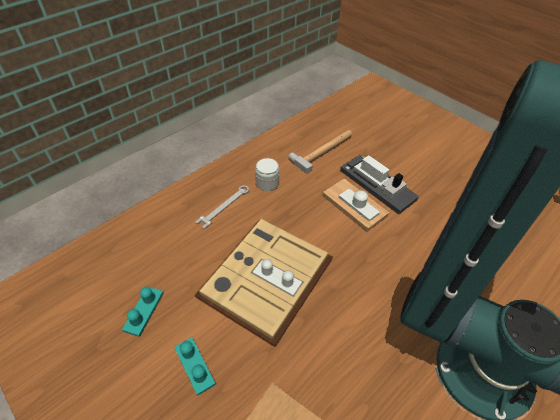

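Top view: the bar die (421,228) is in the holder with the keeper grip at (424,262). The round die (374,249) is on the board. The rack labels are round (203,226), pair (236,218) and bar (267,209). The look-alikes at (141,197) and (145,265) are turquoise twin-posts, and the real twin-post die is in the middle bay. The side view agrees, although one side detection, bay_round at (372,173), is wrong because that is the bar die.

Next I'll get coarse positions and take wrist views.

```bash
cat > look.py <<'E'
from h import *; import json,sys
def look(name,p,yaw,nets):
    r.goto(p,[np.pi,0,yaw]); r.wait(.15); s=r.sense(); im=r.capture("wrist")
    cv2.imwrite(f"pics/{name}.png",im[:,:,::-1])
    s={k:np.array(s[k]).tolist() for k in("ee_pos","tool_rot","clock")}
    for n in nets:
        for d in r.silhouettes(n,"wrist")[:3]:
            c,sz,a=cv2.minAreaRect(np.argwhere(d["mask"])[:,::-1].astype(np.float32))
            print(name,n,round(d["confidence"],2),np.round(c,1),np.round(sz,1),round(a,1))
            if d is not None and d["confidence"]>.5: np.save(f"pics/{name}_{n}.npy",d["mask"])
    json.dump(s,open(f"pics/{name}.json","w")); print(name,s["clock"])
E
python3 - <<'E'
from look import *
N=("die_bar","die_round","keeper_grip","holder")
look("h1",[.565,-.15,.32],-1.60,N)
look("h2",[.565,-.29,.32],-1.60,N)
N=("die_pair","bay_round","bay_bar")
look("r1",[.53,.15,.32],-1.32,N)
look("r2",[.52,.29,.32],-1.32,N)
for a in("h","r"):
    I=[cv2.imread(f"pics/{a}{k}.png") for k in(1,2)]
    g=[cv2.resize(i[:,:,:],(800,600),interpolation=cv2.INTER_CUBIC) for i in I]
    for k in(0,1): cv2.imwrite(f"pics/{a}{k+1}_big.png",g[k])
E
```

```text
h1 die_bar 0.95 [379.2 167.1] [44.1 92.8] 6.5
h1 die_round 0.66 [276.  208.5] [87. 36.] 90.0
h1 die_round 0.16 [  8.5 275. ] [30. 17.] 90.0
h1 keeper_grip 0.78 [370.5 234.3] [54.8 44.5] 3.6
h1 keeper_grip 0.5 [ 13.4 235.1] [94.  47.2] 60.0
h1 holder 0.96 [374.2 179.9] [ 76.4 182.1] 4.5
h1 2.9667
h2 die_bar 0.64 [267.  171.5] [91. 36.] 90.0
h2 die_bar 0.54 [268. 184.] [178.  74.] 90.0
h2 die_bar 0.22 [266. 238.] [44. 50.] 90.0
h2 die_round 0.61 [167.4 211.4] [87.6 42.4] 86.5
h2 keeper_grip 0.8 [265.5 238. ] [44. 51.] 90.0
h2 holder 0.92 [267.  183.6] [ 75.2 176.4] 1.0
h2 3.9833
r1 die_pair 0.94 [231.4 188.6] [91.  35.3] 88.5
r1 die_pair 0.91 [ 18.3 156.1] [47.8 91.9] 13.6
r1 die_pair 0.71 [35.  11.5] [23. 70.] 90.0
r1 bay_round 0.83 [155.8 160.9] [171.3  76.9] 84.8
r1 bay_round 0.29 [542.5 276.5] [35. 33.] 90.0
r1 bay_bar 0.25 [552.  66.] [32. 14.] 90.0
r1 6.0083
r2 die_pair 0.89 [136.3  20. ] [ 46.9 106.5] 73.0
r2 die_pair 0.84 [129.9 175.2] [39.  88.5] 19.7
r2 die_pair 0.6 [338.3 206.6] [35.3 88.5] 2.0
r2 bay_round 0.73 [266.5 180.5] [159.  73.] 90.0
r2 bay_bar 0.46 [266.5 180.5] [159.  73.] 90.0
r2 6.975
```

View pics/h1_big.png

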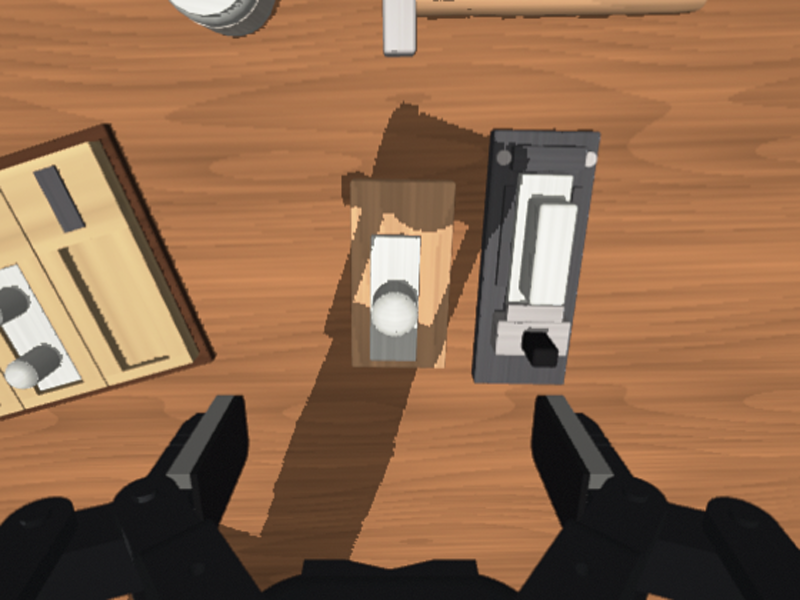

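View pics/h2_big.png

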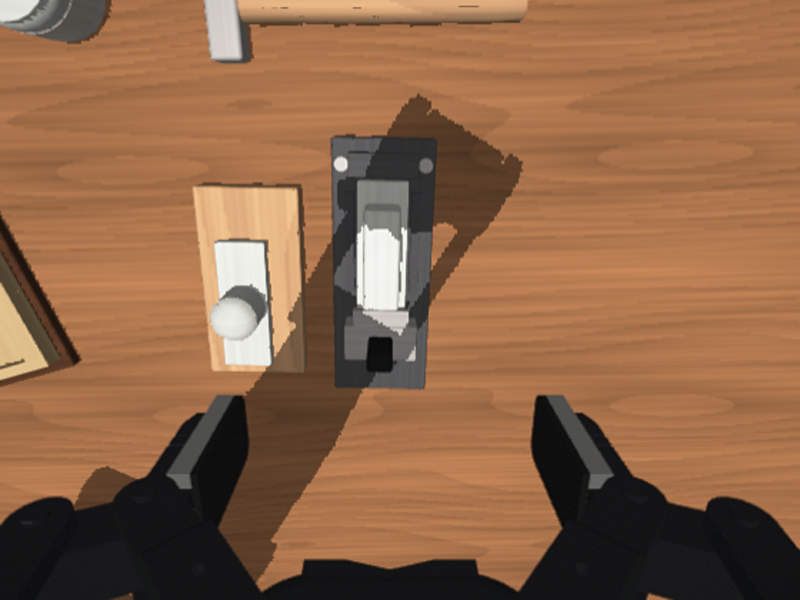

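View pics/r1_big.png

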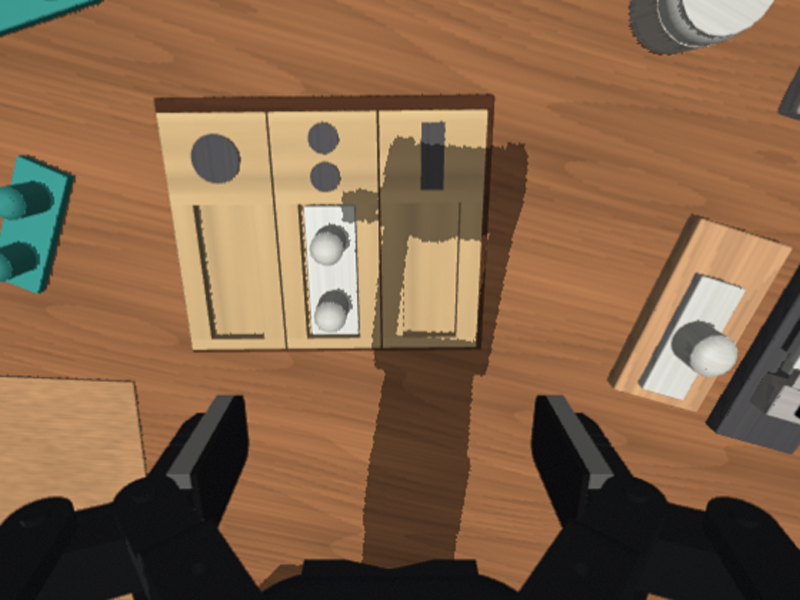

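View pics/r2_big.png

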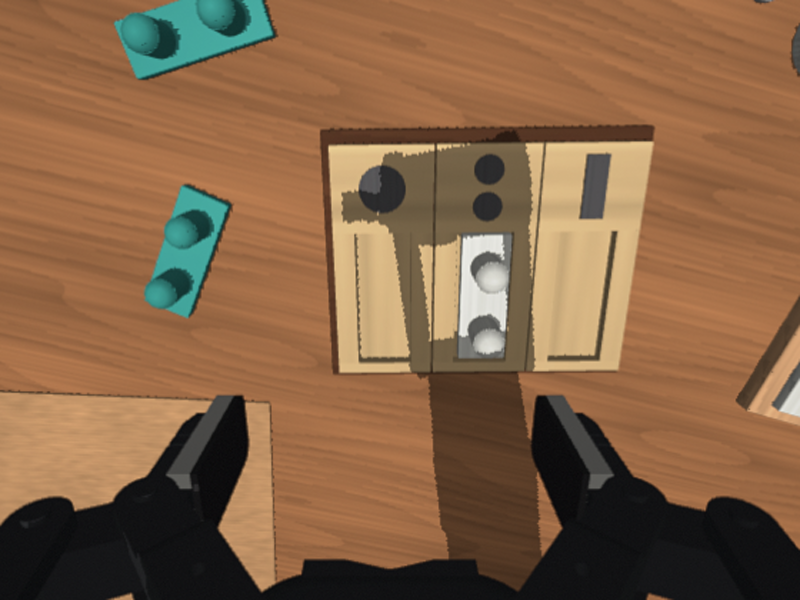

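The four wrist views show the following (800x600 pixels):
- **h1/h2:** the bar die sits under the keeper, with the grip at (540,349) in h1 and (380,354) in h2. The round die is on the board, dome at (395,313) and (234,318).
- **r1/r2:** the disc label is the left bay at (216,159) and (382,189). The strip label is the right bay at (432,156) and (595,186). The twin-post die is in the middle, and the turquoise ones lie outside the rack.

Next is the close crop check of the holder.

```bash
python3 - <<'E'
import cv2,numpy as np
a=cv2.imread("pics/h1.png")[85:275,325:425]; b=cv2.imread("pics/h2.png")[85:275,220:320]
cv2.imwrite("pics/hc.png",np.hstack([cv2.resize(i,None,fx=3.1,fy=3.1,interpolation=cv2.INTER_CUBIC) for i in(a,b)]))
E
```

```text
(no output)
```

View pics/hc.png

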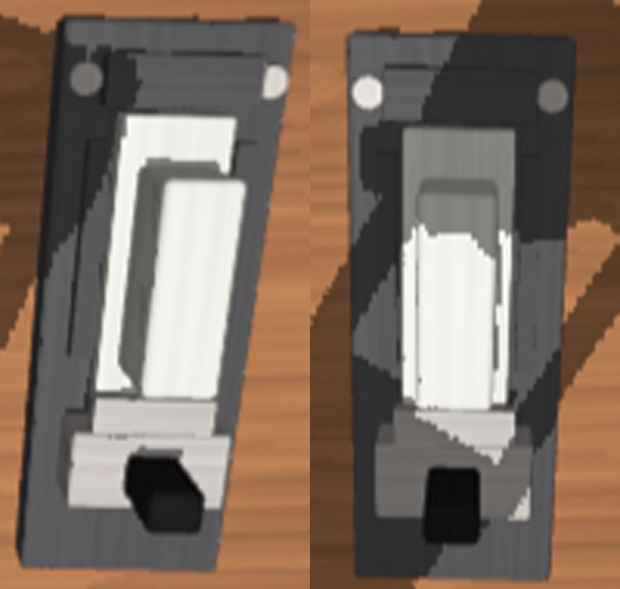

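The crop confirms a flat-topped bar die in the holder, with the keeper lip over its near end and the black grip at (175,512) left and (451,515) right. Next I fit poses from both views.

```bash
cat > fit.py <<'E'
from h import *; import json
from scipy.optimize import least_squares
S={n:json.load(open(f"pics/{n}.json")) for n in("h1","h2","r1","r2")}
def big(p): return (np.array(p,float)+.5)*.7-.5
def crop(p,n): return (np.array(p,float)+.5-np.array([310 if n=="h2" else 0,0]))/3.1-.5+[220 if n=="h2" else 325,85]
def fit(name,obs,x0):
    def f(v):
        c,s=np.cos(v[3]),np.sin(v[3]); A=np.array([[c,-s,0],[s,c,0],[0,0,1]])
        return np.concatenate([(proj(A@np.array(l)/1000+v[:3],"wrist",S[n])[0]-p) for n,l,p in obs])
    q=least_squares(f,x0,loss="soft_l1"); e=f(q.x).reshape(-1,2)
    print(name,q.x.round(4),"rms px",np.sqrt((e**2).mean()).round(2),"worst",np.abs(e).max(1).round(1)); return q.x
O=[]
for n,P in(("h1",[(164,180),(246,181),(217,398),(142,396),(122,115),(238,118)]),("h2",[(416,193),(498,193),(494,408),(417,408),(402,127),(515,129)])):
    L=[(42,15,52),(42,-15,52),(-42,-15,52),(-42,15,52),(60,22,12),(60,-22,12)]
    O+=[(n,l,crop(p,n)) for l,p in zip(L,P)]
bar=fit("bar",O,[.54,-.27,.02,0])
O=[]
for n,P in(("h1",[(373,237),(421,237),(417,361),(371,360)]),("h2",[(214,241),(267,241),(271,364),(225,365)])):
    O+=[(n,l,big(p)) for l,p in zip([(60,22,12),(60,-22,12),(-60,-22,12),(-60,22,12)],P)]
rnd=fit("round",O,[.49,-.15,.02,0])
g=[(n,l,crop(p,n)) for n,P in(("h1",[(153,532),(202,532)]),("h2",[(424,543),(478,543)])) for l,p in zip([(-9,11,0),(-9,-11,0)],P)]
grip=fit("griptop",g,[.46,-.27,.086,0])
d=grip-bar; c,s=np.cos(bar[3]),np.sin(bar[3]); print("grip in bar frame",(c*d[0]+s*d[1]).round(4),(-s*d[0]+c*d[1]).round(4))
L=[(101,90,18),(101,0,18),(101,-90,18),(63,115,18),(-63,115,18),(-63,-115,18),(63,-115,18)]
O=[]
for n,P in(("r1",[(216,159),(324.5,157.5),(432.5,156),(194,206),(213,338),(456,336),(461,203)]),("r2",[(382,189),(488,188),(595.5,186),(356,234),(360,361),(600,360),(617,231)])):
    O+=[(n,l,big(p)) for l,p in zip(L,P)]
rack=fit("rack",O,[.47,.22,.012,.25])
for y in(.09,-.09): print(rack[0]-np.sin(rack[3])*y,rack[1]+np.cos(rack[3])*y)
# plate height check
for nm,a,b in(("plateFL",(348,36),None),):
    pass
# dome check
x,e=tri([(lambda od:(od[0],od[1][0]))(rays([big(p)],"wrist",S[n])) for n,p in(("h1",(395,313)),("h2",(234,318)))])
print("dome ctr",x.round(4),np.round(e,4))
np.savez("fit.npz",bar=bar,rnd=rnd,grip=grip,rack=rack)
E
python3 fit.py
```

```text
bar [ 0.5415 -0.2815  0.0179 -0.0403] rms px 0.43 worst [0.6 0.7 0.3 0.7 0.1 1.  0.4 0.3 0.6 0.3 0.4 0.3]
round [ 0.493  -0.1539  0.0215 -0.053 ] rms px 0.65 worst [0.8 1.  0.1 0.3 0.3 1.5 0.9 0.6]
griptop [ 0.4604 -0.2772  0.088  -0.0333] rms px 0.76 worst [1.8 0.9 0.4 0.6]
grip in bar frame -0.0812 0.001
rack [0.4724 0.1887 0.0113 0.2622] rms px 0.5 worst [0.9 0.3 0.2 0.7 0.7 0.4 0.9 0.4 0.1 1.  0.8 1.1 0.4 0.6]
0.4490296708393653 0.275602064833585
0.495691197350548 0.10175528763122732
dome ctr [ 0.4932 -0.1533  0.0638] [0.0001 0.0001]
```

```bash
cat > act.py <<'E'
from h import *
F=np.load("fit.npz"); bar,rnd,grip,rack=F["bar"],F["rnd"],F["grip"],F["rack"]
def st(t):
    s=r.sense(); print(t,round(s["clock"],2),"pos",np.round(s["ee_pos"],4),"F",np.round(s["force"],1),"w",round(s["gripper_width"],3)); return s
def O(yaw): return [np.pi,0,yaw-np.pi/2]
E
python3 - <<'E'
from act import *
u=np.array([np.cos(bar[3]),np.sin(bar[3]),0]); v=np.array([-u[1],u[0],0])
d=grip[:3]-bar[:3]; p=bar[:3]+u*(d@u)+v*0.0005
p[2]=.052
r.goto([p[0],p[1],.14],O(bar[3])); st("above")
r.move_l(p,.12); st("down")
r.grab(); st("grabbed")
r.move_l(p-u*.040,.06); st("slid")
r.move_l(p-u*.042,.03); st("slid2")
r.ungrasp(); r.move_l([*(p-u*.041)[:2],.14],.15); st("up")
r.goto([.565,-.22,.30],O(bar[3])); r.wait(.1); im=r.capture("wrist"); cv2.imwrite("pics/k1.png",cv2.resize(im[60:320,130:480,::-1],None,fx=2.2,fy=2.2)); st("look")
E
```

```text
above 9.32 pos [ 0.4611 -0.2772  0.1405] F [-0.7 -0.6 -0.8] w 0.999
down 10.2 pos [ 0.4611 -0.2781  0.0529] F [ 0.1  0.7 -0.4] w 1.004
grabbed 10.81 pos [ 0.4606 -0.2773  0.0525] F [-0.4  3.3  4.2] w 0.248
slid 11.62 pos [ 0.4243 -0.2755  0.0526] F [11.9  4.2 -1.7] w 0.242
slid2 11.88 pos [ 0.4243 -0.2756  0.0526] F [17.9  3.  -5.3] w 0.247
up 13.25 pos [ 0.419  -0.2757  0.139 ] F [-1.1 -0.3  0.1] w 1.001
look 14.29 pos [ 0.5637 -0.2205  0.2979] F [-0.3  0.2  0.3] w 0.998
```

View pics/k1.png

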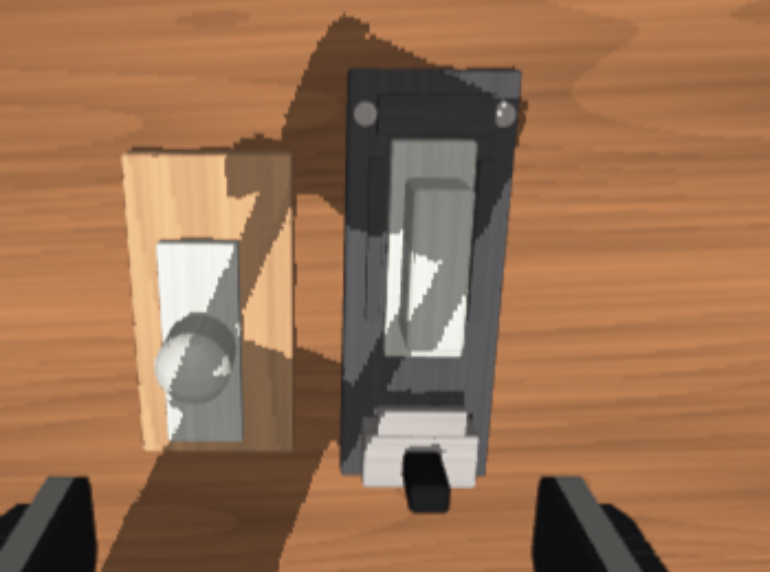

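```bash
python3 - <<'E'
from act import *
s=r.sense(); u=np.array([np.cos(bar[3]),np.sin(bar[3]),0])
f=lambda p:(np.array(p)+.5)/2.2-.5+[130,60]
g=plane([f((410,512)),f((449,511))],.086,"wrist",s).mean(0)+.009*u
print("grip top",g, "along u from bar",(g-bar[:3])@u, "was",(grip[:3]-bar[:3])@u)
ft=plane([f((392,140)),f((476,140))],.032,"wrist",s).mean(0)-.06*u; print("bar foot ctr",ft,bar[:3])
b=plane([f((412,356)),f((463,356))],.032,"wrist",s); print(b)
E
```

```text
grip top [ 0.42336652 -0.27596114  0.086     ] along u from bar -0.11824251709635522 was -0.08116955428354225
bar foot ctr [ 0.54205401 -0.28142901  0.032     ] [ 0.54148099 -0.2815204   0.01791111]
[[ 0.48197024 -0.27260487  0.032     ]
 [ 0.48080411 -0.30160488  0.032     ]]
```

k1 shows the keeper slid back and the bar foot free: there is a gap between the foot end at row 356 and the lip at row 410. It stalled against its stop at 12–18 N. Next is the bar die.

```bash
cat >> act.py <<'E'
def pick(p,yaw,z,lift):
    r.goto([p[0],p[1],.14],O(yaw)); r.move_l([p[0],p[1],z],.12); s0=st("down")
    r.grab(); s=st("grabbed"); r.move_l([p[0],p[1],z+.004],.02); st("4mm"); r.move_l([p[0],p[1],lift],.12); st("lifted")
def bay(y): return np.array([rack[0]-np.sin(rack[3])*y,rack[1]+np.cos(rack[3])*y])
def hover(y,z,name):
    b=bay(y); r.goto([*b,z+.05],O(rack[3])); r.move_l([*b,z],.12); r.wait(.25); s=st("hover"); im=r.capture("wrist")
    cv2.imwrite(f"pics/{name}.png",im[:,:,::-1]); cv2.imwrite(f"pics/{name}_c.png",cv2.resize(im[110:410,100:500,::-1],None,fx=2,fy=2,interpolation=cv2.INTER_CUBIC))
E
python3 - <<'E'
from act import *
pick([.5418,-.2815],bar[3],.037,.17)
hover(-.09,.085,"bh")
E
```

```text
down 16.02 pos [ 0.5426 -0.2819  0.0382] F [ 0.4 -0.6  0. ] w 0.999
grabbed 16.57 pos [ 0.5421 -0.2815  0.0375] F [ 0.4 -0.1  2.4] w 0.345
4mm 16.93 pos [ 0.5413 -0.2812  0.0401] F [ 0.1  0.1 -4.2] w 0.345
lifted 18.15 pos [ 0.5412 -0.2812  0.1686] F [-0.4  0.4 -3.3] w 0.343
hover 20.41 pos [0.4965 0.1018 0.0862] F [-0.3 -0.4 -2.7] w 0.343
```

View pics/bh_c.png

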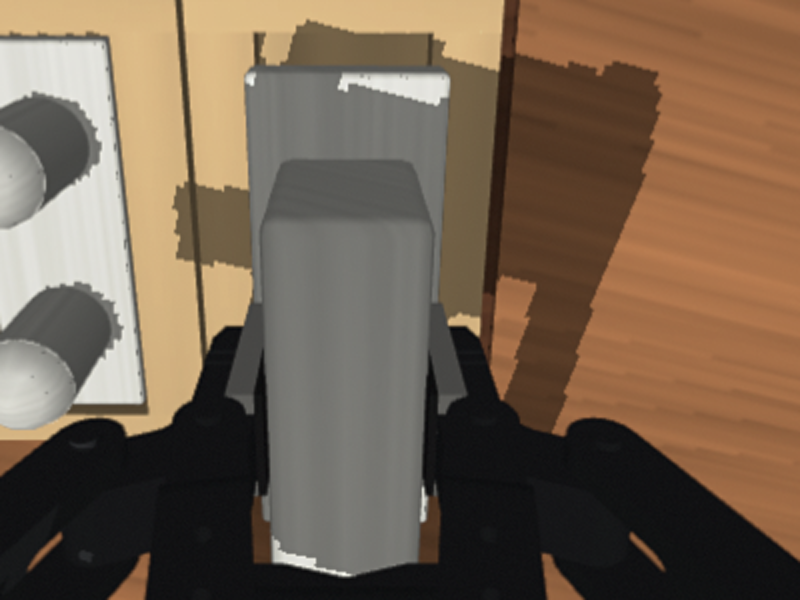

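bh shows the bar die square over the strip bay. The foot's far corners are at (246,72) and (449,72), and the pocket's far corners at (258,33) and (431,35). I'll check these numerically.

```bash
cat >> act.py <<'E'
def chk(foot,pock,yb,zf=None):
    s=r.sense(); c,sn=np.cos(rack[3]),np.sin(rack[3]); u=np.array([c,sn]);v=np.array([-sn,c]); t=np.array(s["ee_pos"])
    f=lambda p:(np.array(p)+.5)/2-.5+[100,110]
    for nm,P,z in(("foot",foot,t[2]-.0375+.032 if zf is None else zf),("pocket",pock,.030)):
        for p in P:
            X=plane([f(p)],z,"wrist",s)[0]; d=X[:2]-t[:2]; print(nm,"rel TCP mm",(1000*d@u).round(1),(1000*d@v).round(1),"rel bay",(1000*(X[:2]-bay(yb))@u).round(1),(1000*(X[:2]-bay(yb))@v).round(1))
E
python3 - <<'E'
from act import *
chk([(246,72),(449,72)],[(258,33),(431,35)],-.09)
E
```

```text
foot rel TCP mm 59.4 21.1 rel bay 60.0 21.0
foot rel TCP mm 59.5 -21.9 rel bay 60.1 -22.0
pocket rel TCP mm 62.0 24.4 rel bay 62.6 24.3
pocket rel TCP mm 61.5 -23.8 rel bay 62.1 -23.9
```

```bash
cat >> act.py <<'E'
def lower(y,dx,dy,zseat,name):
    c,sn=np.cos(rack[3]),np.sin(rack[3]); b=bay(y)+dx*np.array([c,sn])+dy*np.array([-sn,c])
    r.move_l([*b,zseat+.008],.1); s=st("near"); f0=s["force"][2]
    z=zseat+.008
    while z>zseat-.004:
        z-=.0015; r.move_l([*b,z],.02); s=r.sense()
        if s["force"][2]>f0+3.5: break
    s=st("seated"); print("cmd z",round(z,4)); return b
def release(b,z=.15):
    r.ungrasp(); st("open"); r.move_l([*b,z],.15); st("up")
E
python3 - <<'E'
from act import *
b=lower(-.09,-.0005,.0004,.0355,"")
s=r.sense()
if abs(s["ee_pos"][2]-.0355)<.003: release(b)
else: print("HIGH")
E
```

```text
near 21.02 pos [0.4952 0.102  0.0436] F [ 0.5 -0.9 -3.1] w 0.345
seated 22.52 pos [0.4954 0.1021 0.0355] F [-2.2  0.1  3.7] w 0.344
cmd z 0.0345
open 23.11 pos [0.4951 0.102  0.0345] F [0.  0.2 0.7] w 1.002
up 24.02 pos [0.4944 0.1019 0.1488] F [ 0.1  0.1 -0. ] w 1.003
```

```bash
python3 - <<'E'
from act import *
pick([.4931,-.1536],-.045,.0325,.17)
hover(.09,.085,"rh")
E
```

```text
down 26.07 pos [ 0.4938 -0.1538  0.0334] F [0.1 0.1 0.2] w 0.999
grabbed 26.57 pos [ 0.4937 -0.1538  0.0334] F [-0.2  0.4  3.9] w 0.454
4mm 26.92 pos [ 0.4924 -0.1534  0.0356] F [ 0.4  0.6 -2.5] w 0.452
lifted 28.18 pos [ 0.4925 -0.1533  0.1688] F [ 0.1 -0.7 -4.3] w 0.447
hover 30.59 pos [0.4498 0.2759 0.0862] F [ 0.1  1.  -3.4] w 0.451
```

View pics/rh_c.png

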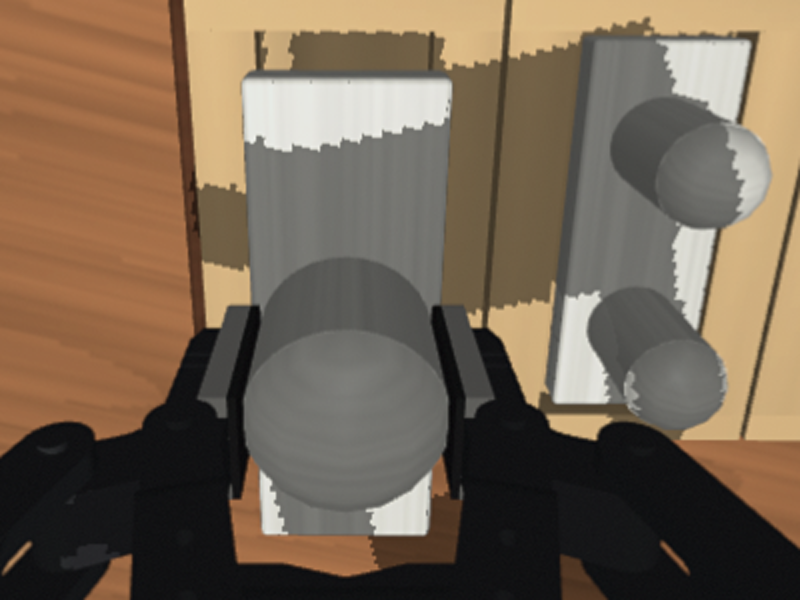

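rh shows the round die level and square over the disc bay. The foot corners are at (244,78), (451,78), (263,534) and (429,534), and the pocket's far corners at (258,32) and (432,33).

```bash
python3 - <<'E'
from act import *
z=r.sense()["ee_pos"][2]-.0334+.032
chk([(244,78),(451,78),(263,534),(429,534)],[(258,32),(432,33)],.09,z)
E
```

```text
foot rel TCP mm 58.9 21.0 rel bay 59.5 21.1
foot rel TCP mm 58.9 -21.8 rel bay 59.5 -21.6
foot rel TCP mm -60.7 21.6 rel bay -60.1 21.7
foot rel TCP mm -60.6 -21.9 rel bay -60.0 -21.8
pocket rel TCP mm 62.3 24.5 rel bay 62.9 24.6
pocket rel TCP mm 62.1 -24.0 rel bay 62.7 -23.9
```

```bash
python3 - <<'E'
from act import *
b=lower(.09,.0006,.0005,.0314,"")
s=r.sense()
if abs(s["ee_pos"][2]-.0314)<.003:
    release(b)
    r.goto([.53,.19,.32],O(rack[3])); r.wait(.2); s=st("look"); im=r.capture("wrist"); cv2.imwrite("pics/fin.png",cv2.resize(im[60:280,110:410,::-1],None,fx=2.6,fy=2.6,interpolation=cv2.INTER_CUBIC))
else: print("HIGH")
E
```

```text
near 31.25 pos [0.4496 0.2763 0.0395] F [-0.  -0.5 -2.4] w 0.453
seated 32.75 pos [0.4497 0.2763 0.0314] F [-2.2 -1.8  3.7] w 0.45
cmd z 0.0304
open 33.27 pos [0.4496 0.2762 0.0303] F [ 0.3 -0.2  0.1] w 0.999
up 34.23 pos [0.4488 0.2759 0.1488] F [ 0.5 -0.6 -0.4] w 1.006
look 35.27 pos [0.529  0.1907 0.3178] F [ 0.6 -0.2  0.7] w 1.002
```

View pics/fin.png

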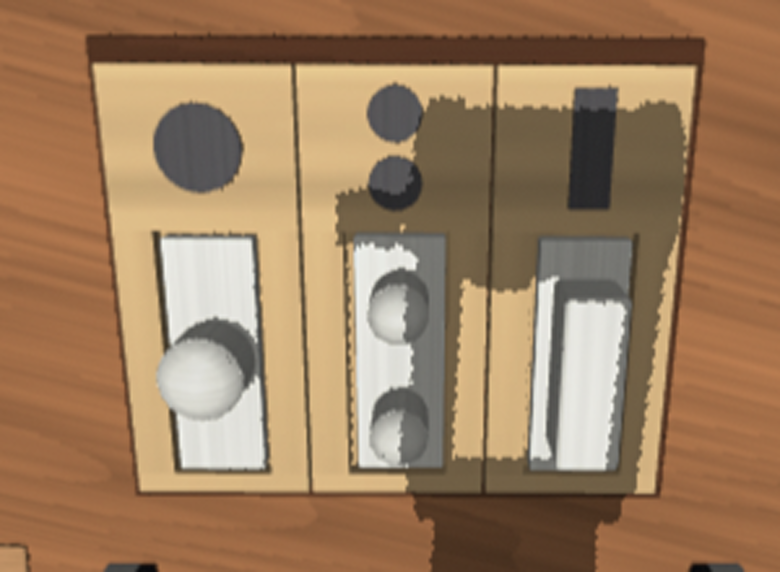

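```bash
python3 -c "
from station import r
print(r.close_job(), r.sense()['clock'])"
```

```text
the job is handed in; nothing more can be done
the job is handed in; nothing more can be done
```

Both dies are back in the rack, and the job was handed in at about 35 s of the 53 s allowed. I slid the keeper back first, then moved the bar die from the holder to the strip-label bay and the round die from the board to the disc-label bay.

- **Placing:** each die was lowered slowly until it touched, at about 7 N. Each stopped at the pocket-floor height I had worked out.
- **Last picture:** both feet lie flat inside their pockets. The twin-post die is still in the middle bay. I did not touch the hammer, spanner, can or turquoise look-alikes.
- **Measured heights:** these came within about 2 mm of the text.
- **Keeper (does not quite agree):** I measured 36 to 37 mm of travel rather than the nominal 40 mm. It would go no further under 18 N of push, so I took that as its end stop. The lip was well clear of the foot. I did not look at the keeper again after the check picture taken right after sliding it.

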